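Set the sliding stop of a sewing gauge to the template

ROBOT

A 7-joint arm with a two-finger parallel gripper is mounted at the origin on the work surface. World frame = base frame: x ahead of the robot, y to its left, z up, the work surface at z = 0. Lengths are in mm, angles in rad, forces in N, time in s.
With the tool pointing down it reaches from about 400 to 850 mm from the base axis. Payload 4.5 kg.
Tool frame: the origin (TCP) lies between the finger pads; the fingertips stand ahead of it and the grasp point (between the pads) is the TCP (manip.tip_extent is the z of the fingertips in the tool frame, in mm); z points along the fingers, y is the line along which they close (so a half turn about z gives the same grasp; the last joint's range is limited). The gripper opens to 85 mm and grips with 20 to 120 N. Pads are 22 mm wide; open, the fingers measure 114 mm over their backs; the gripper's body (76 mm by 85 mm) begins 54 mm behind the grasp point. The pads swing forward as they close: fully open they stand 13 mm farther back than shut.
Start: joints at [1.383, 0.689, -0.195, 1.565, 0.157, 0.902, -0.215], TCP at [137.519, -609.707, 227.517] pointing down, gripper open.
Joint ranges: [-3.01, 3.01], [-0.46, 2.08], [-1.47, 1.51], [0.13, 2.56], [-1, 4.14], [0.04, 2.09], [-2.66, 2.66]. Speed limits (rad/s): [2.57, 2.57, 3.14, 3.14, 3.14, 3.14, 3.14].

INTERFACE

Orientations are given as [roll, pitch, yaw] about the fixed x, y, z axes, in that order (R = Rz(yaw) Ry(pitch) Rx(roll)).
In Python, from workcell import manip gives the robot as it stands.
- The arm moves only by the shell command python3 -m pendant 'ROWS' [OPENING] [FORCE]. ROWS is text: rows parted by semicolons, each of 6 numbers parted by spaces: the shift along the tool's x, y, z in m, then the turn, a rotation vector about the tool's x, y, z in degrees. A call has 1 to 20 rows; each row is the pose to reach, as a shift and turn from the pose commanded when the call began, along the tool's axes at that moment; what a row does not reach only later rows make up. A row lasts 1/8 s, in which the tool goes at most 62.5 mm and 10.7 degrees, less where a joint would pass 70% of its speed; a pose out of reach is approached as far as the arm can. A call with a gripper value outside its range is refused whole. OPENING is the finger opening in m, from 0 to 0.0854, set as the call begins (- or left out, the last holds). The fingers move at their own pace and stop on an object; FORCE is the grip in N (left out, the last holds). Time passes only in rows, so rows that repeat a pose let the fingers close. It gives the time, the measured TCP pose, the force, the opening and the grip force at its end, in the units of the state.
- manip.read_state(): the state, without advancing time (a new reading comes with each control period).
- manip.get_image(name): name is "scene" or "top"; returns the picture (384x512x3 uint8, blue, green, red); there is no depth.
- manip.camera_model(name): a dict with "intrinsics" (3x3 intrinsics, pixels), "R" (3x3) and "t" (3): a world point X has camera coordinates R X + t. Camera axes: x right, y down, z forward; pixel columns grow to the right and rows downward; lengths in mm; the calibration is good to about 2 mm. A picture is of the moment at which its call begins. camera_model takes no time and is no camera call.
- manip.hand_in(): hands the job in; it is judged then, once.
The state is a dict: "time": time; "q": joint angles; "joint_vel": joint speeds; "joint_torque": joint torques, N m; "position": TCP position; "tool_rot": TCP orientation; "wrist_force": force on the tool from outside, world axes, zero at the start; "ft_torque": the same for the moment, N m; "width": opening from 0.0 (shut) to 1.0 (fully open); "gripper_force": force on a finger pad.
Only numpy, scipy, OpenCV 4.12 (cv2) and the standard library are available. Lean on these libraries where they do the work, as an engineer would, in place of code of your own. Each camera call takes 0.05 s, during which the arm holds its last target. There are 200 camera calls.

TASK

On the gauge board, push the sliding stop along its rail with your fingertips until it clicks into the notch for the wooden template that lies against the fence, so that the stop's face is level with that template's free end. Do not overrun that notch, do not pinch the stop, leave the templates, spools and tin where they are, and move clear at the end.

Things in the scene. Friction and masses are not known exactly. Their poses are not given: they have to be found in the camera images.
- gauge: fixed plywood board, top 12 mm above the table. Origin: on the table under the rail's middle; board x -110 to 200, y -170 to 170 mm. Rail along y at x = 0: 300 mm long, 30 wide, top 24 mm above the table, end plates to 30 mm. 3 cross slots, 10 mm wide, in its top are the notches for templates 140, 100, 60 mm long. Templates lie at x > 0; x < 0 is free for pushing but for the near spool.
- fence (a point): foot of the fence (aluminium block 55 mm along the board's x, 14 mm thick, 20 mm high over the board), on the board top, middle of the face that looks to the board's +y; 50 mm in x, -130 mm in y from the gauge origin. The template to be matched has its origin here within about 5 mm.
- stop (a joint): travel of the stop, m: 0 far from the fence, growing towards it (board's -y), to 0.21. Starts at 0 to 0.045. Seated: 0.09 for the 140 mm template, 0.13 for 100, 0.17 for 60; it passes the notches of longer templates first. Slides with about 1.5 to 2.5 N; at a notch the force dips as it is drawn in over the last 3 mm, then rises to about 10 N before it leaves, jumping ahead some mm.
- pin (a joint): drop of the spring pin in the middle of the stop, m: about 0 while it rides on the rail, about 0.0025 (its head visibly lower) when it sits in a notch. It moves by itself.
- face_out: half of the stop's grey crossbar that looks away from the fence (board's +y): the side to push. The whole crossbar is 135 mm long (board's x -90 to 45), 16 mm thick, 14 to 44 mm above the board top; a 12 mm steel pin head rises 6 mm over its middle. It cannot leave the rail. Origin: on the board top under the bar's mid thickness, at the rail's centre line; axes as the gauge.
- face_in: the other half of the same crossbar, looking towards the fence (board's -y). Gripping face_in and face_out at once is pinching. Same origin and axes as face_out.
- stop_push (a point): good place to push: on the stop's outer face (8 mm to the board's +y of the bar's mid thickness), 55 mm on the robot's side of the rail's centre line, 29 mm above the board top; push towards the board's -y.
- stop_face (a point): lower edge of the crossbar's inner face (looks to the fence), 40 mm to the template side of the rail's centre line: the edge to be level with the template's free end. It passes 6 mm above the templates.
- template_small: short wooden template: a flat strip 60 mm long (y), 40 mm wide (x), 8 mm thick, with a round knob (18 mm wide, 12 mm high) in the middle of its top. Loose, 0.12 kg. Origin: underside, middle of one end; it runs 60 mm from there along its +y. One of the three templates has this end at the fence, next to the rail; the other two lie parallel, farther from the rail.
- template_middle: middle wooden template: a flat strip 100 mm long (y), 40 mm wide (x), 8 mm thick, with a round knob (18 mm wide, 12 mm high) in the middle of its top. Loose, 0.12 kg. Origin: underside, middle of one end; it runs 100 mm from there along its +y. One of the three templates has this end at the fence, next to the rail; the other two lie parallel, farther from the rail.
- template_large: long wooden template: a flat strip 140 mm long (y), 40 mm wide (x), 8 mm thick, with a round knob (18 mm wide, 12 mm high) in the middle of its top. Loose, 0.12 kg. Origin: underside, middle of one end; it runs 140 mm from there along its +y. One of the three templates has this end at the fence, next to the rail; the other two lie parallel, farther from the rail.
- spool_near: a thread spool standing on the board at the fence end, on the robot's side of the rail: 33 mm across, 55 mm high, loose. Origin at the centre of its underside.
- spool_far: a like spool standing at the board's other end, on the templates' side. Origin at the centre of its underside.
- button_tin: a round button tin with a brass lid, 59 mm across, 36 mm high, loose, at the board's far corner. Origin at the centre of its underside.
There are look-alikes about, which are no part of the job. What is shaped like the template_large but red or turquoise is not meant.

How it is judged:
By the outcome, as a careful person would: the job done as asked, in the order asked, and still so for the second after the job is handed in, with the robot touching nothing.
It also fails if it takes over 35 s, if anything falls off the work surface, if the arm or the gripper's body presses on something with over 40 N, if the wrist force passes 120 N, or if a joint passes its speed limit or range.

## Working session

There is one attempt and no reset: what is moved stays moved. The work goes in short steps, Python scripts to look and compute and a shell command to move; the robot and the scene stay as the last step left them, time stands still between calls to the robot, and variables do not carry over. Pictures are saved under pics/ and viewed, at most 13 in all, crops included, and the job is handed in when it is done.

```bash
mkdir -p pics; ls
python3 - <<'E'
from workcell import manip
import cv2,numpy as np
for n in("scene","top"):
    cv2.imwrite(f"pics/{n}0.png",manip.get_image(n)); c=manip.camera_model(n); print(n,np.round(c["intrinsics"],1).tolist(),np.round(c["R"],4).tolist(),np.round(c["t"],1).tolist())
print(manip.read_state(),manip.tip_extent)
E
```

```text
pics
scene [[488.5, 0.0, 255.6], [0.0, 488.5, 202.0], [0.0, 0.0, 1.0]] [[-0.7595, 0.6505, 0.0036], [0.5159, 0.6056, -0.6059], [-0.3964, -0.4583, -0.7955]] [496.6, -276.8, 1317.3]
top [[373.7, 0.0, 253.6], [0.0, 373.7, 190.7], [0.0, 0.0, 1.0]] [[-0.0264, -0.9993, 0.0253], [-0.996, 0.0242, -0.0859], [0.0853, -0.0275, -0.996]] [-17.8, 638.0, 802.6]
{'time': 0.1, 'q': array([ 1.38278355,  0.68990527, -0.194487  ,  1.56624158,  0.15730305,
        0.90250934, -0.21510862]), 'joint_vel': array([-0.00178663, -0.00041617, -0.00175383, -0.00318362,  0.00096976,
       -0.00038309, -0.00060065]), 'joint_torque': array([-2.96682942e-03, -5.40605414e+01, -1.27100609e+00, -1.58987582e+01,
        9.46432294e-03,  4.43233599e-03,  3.98196846e-06]), 'position': array([ 137.30498792, -609.1240806 ,  226.75978489]), 'tool_rot': array([-3.13992441e+00,  1.46463041e-04,  2.21857138e-01]), 'wrist_force': array([-0.24002732,  0.01912081, -0.28150266]), 'ft_torque': array([0.08130935, 0.00972766, 0.03400039]), 'gripper_force': 0.0, 'width': 0.996716330107857} 19.0
```

View pics/scene0.png

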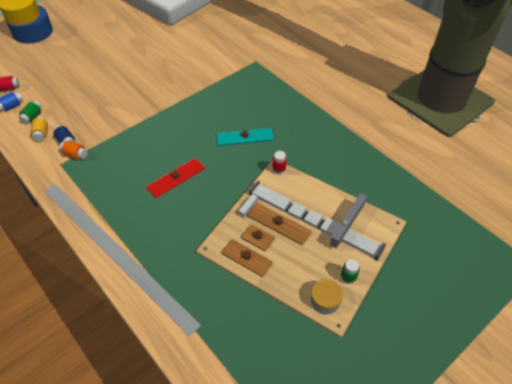

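View pics/top0.png

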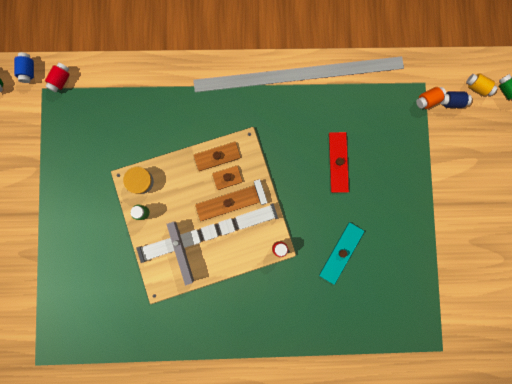

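The scene picture shows the board with its fence at top (262,190). The template touching the fence is the longest of the three, top (228,203), about 63 px. The others are at (217,156), about 47 px, and (228,178), about 30 px. The bar runs from (172,224) to (188,282).

Possible mix-ups:
- **Templates:** large at the fence (228,203), middle (217,156), small (228,178), red strip (339,162) and turquoise strip (342,253).
- **Choice:** the brown one at the fence.

I'll measure and check it in one crop.

```bash
cat > h.py <<'E'
import numpy as np,cv2
from workcell import manip
def ray(n,px,z):
    c=manip.camera_model(n);R=np.array(c["R"]);t=np.array(c["t"]);K=np.array(c["intrinsics"])
    px=np.atleast_2d(px).astype(float)
    d=np.c_[px,np.ones(len(px))]@np.linalg.inv(K).T@R; o=-R.T@t
    return o+d*((z-o[2])/d[:,2])[:,None]
def proj(n,X):
    c=manip.camera_model(n);p=(np.atleast_2d(X)@np.array(c["R"]).T+np.array(c["t"]))@np.array(c["intrinsics"]).T
    return p[:,:2]/p[:,2:]
E
python3 - <<'E'
from h import *
im=cv2.imread("pics/top0.png");hsv=cv2.cvtColor(im,cv2.COLOR_BGR2HSV)
g=cv2.inRange(hsv,(50,80,20),(85,255,160)); m=cv2.bitwise_not(g); m[:120]=0;m[310:]=0;m[:,:100]=0;m[:,305:]=0
m=cv2.morphologyEx(m,cv2.MORPH_OPEN,np.ones((5,5)))
c=max(cv2.findContours(m,0,2)[0],key=cv2.contourArea)
w=ray("top",c[:,0],12)[:,:2].astype(np.float32)
r=cv2.minAreaRect(w);b=cv2.boxPoints(r);print(r,np.round(b))
# board axes: long side is y
e=[b[1]-b[0],b[2]-b[1]];e.sort(key=np.linalg.norm);y=e[1]/np.linalg.norm(e[1]);y*=np.sign(y[1])
x=np.array([y[1],-y[0]]);o=np.array(r[0])-45*x
yaw=np.arctan2(x[1],x[0]);print("origin",o,"yaw",yaw)
np.savez("g.npz",o=o,x=x,y=y)
B=lambda p:np.r_[o+p[0]*x+p[1]*y,p[2]]
big=cv2.resize(im[120:310,100:310],None,fx=2.8,fy=2.8,interpolation=2)
for p in [(50,-130,20),(50,10,20),(30,10,20),(70,10,20),(0,18,24),(0,-22,24),(0,-62,24),(0,-150,24),(0,150,24)]:
    q=(proj("top",B(p))[0]-[100,120]+.5)*2.8;cv2.circle(big,tuple(int(v) for v in q),2,(255,0,255),-1)
cv2.imwrite("pics/crop1.png",big)
# bar and spool/bar mask in board coords
W=lambda px,z:(ray("top",px,z)[:,:2]-o)@np.c_[x,y]
gm=cv2.inRange(hsv,(0,0,50),(180,60,140));gm[:215]=0;gm[290:]=0;gm[:,:160]=0;gm[:,200:]=0
cc=max(cv2.findContours(gm,0,2)[0],key=cv2.contourArea);bb=W(cc[:,0],56)
print("bar rect board xy",cv2.minAreaRect(bb.astype(np.float32)))
print("bar hand ends",W([(172,224),(188,282)],56),"spool near",W([(280,249)],67),"spool far",W([(139,212)],67))
E
```

```text
((590.923828125, 80.90142822265625), (312.44970703125, 343.8418273925781), 16.465578079223633) [[ 392.  201.]
 [ 490. -128.]
 [ 789.  -40.]
 [ 692.  290.]]
origin [547.76927185  68.14666462] yaw 0.28737852
bar rect board xy ((-24.50738525390625, 58.32600784301758), (40.016990661621094, 126.89106750488281), 75.55943298339844)
bar hand ends [[ 40.55474381  64.49922685]
 [-85.41264877  67.98948889]] spool near [[ -79.3184621  -136.14621467]] spool far [[ 85.02253833 120.48097388]]
```

View pics/crop1.png

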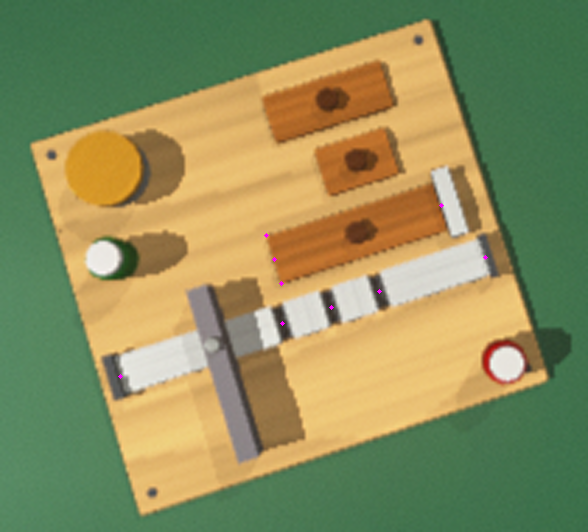

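The crop confirms the choice. The projected points land on the large template's free end and on the three slots, with the 140 mm notch at crop (282,323). The bar's middle is at board y ≈ 67 and the target is y ≈ 18, so the push is about 49 mm. I'll shut the fingers and go to a hover point behind the bar, with the tool turned so the finger side faces it.

```bash
R1="" ; python3 -m pendant '0.433 -0.27 0 0 0 -93.75;0.433 -0.27 0 0 0 -93.75;0.433 -0.27 0 0 0 -93.75;0.433 -0.27 0 0 0 -93.75;0.433 -0.27 0 0 0 -93.75;0.433 -0.27 0 0 0 -93.75;0.433 -0.27 0 0 0 -93.75;0.433 -0.27 0 0 0 -93.75;0.487 -0.677 0 0 0 -93.75;0.487 -0.677 0 0 0 -93.75;0.487 -0.677 0 0 0 -93.75;0.487 -0.677 0 0 0 -93.75;0.487 -0.677 0 0 0 -93.75;0.487 -0.677 0 0 0 -93.75;0.487 -0.677 0 0 0 -93.75;0.487 -0.677 0 0 0 -93.75;0.487 -0.677 0 0 0 -93.75;0.487 -0.677 0 0 0 -93.75;0.487 -0.677 0 0 0 -93.75;0.487 -0.677 0 0 0 -93.75' 0 40
python3 - <<'E'
from h import *
s=manip.read_state();g=np.load("g.npz");print(s["time"],s["position"],s["tool_rot"],s["q"],s["width"],"board",(s["position"][:2]-g["o"])@np.c_[g["x"],g["y"]])
E
```

```text
time: 2.6
position: [463.8, 157.1, 227.5]
tool_rot: [-3.141, 0.0, 1.857]
wrist_force: [-0.6, -0.2, -0.5]
width: 0.004
gripper_force: 0.0
2.6 [463.77579225 157.12165412 227.45278042] [-3.14147647e+00  2.76615667e-04  1.85676877e+00] [-0.04639051  0.56277962 -0.58593408  1.95184522  0.44451963  0.75681972
 -0.60534019] 0.003882802738269993 board [-55.32992128 109.13318287]
```

```bash
python3 -m pendant '0 0 0.06 0 0 0;0 0 0.12 0 0 0;0 0 0.15 0 0 0;0 0 0.172 0 0 0;0 0 0.172 0 0 0;-0.01 0 0.172 0 0 0;-0.014 0 0.172 0 0 0;-0.014 0 0.172 0 0 0;-0.014 0 0.172 0 0 0'
python3 - <<'E'
from h import *
im=manip.get_image("top");g=np.load("g.npz")
s=manip.read_state();print("board",(s["position"][:2]-g["o"])@np.c_[g["x"],g["y"]])
cv2.imwrite("pics/c2.png",cv2.resize(im[190:310,110:300],None,fx=4,fy=4,interpolation=2))
E
```

```text
time: 3.72
position: [467.9, 144.5, 55.9]
tool_rot: [3.141, -0.0, 1.858]
wrist_force: [-0.4, -0.5, 0.1]
width: -0.0
gripper_force: 0.0
board [-55.0249264   96.03312172]
```

View pics/c2.png

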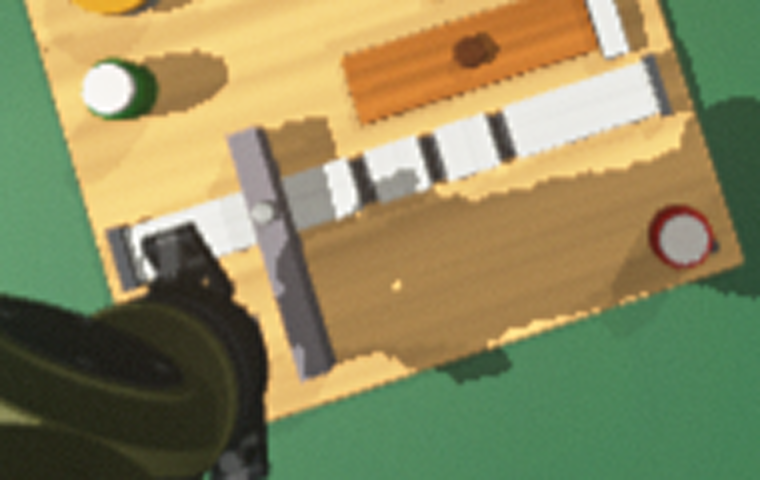

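The gripper is behind the bar at crop (200,260) and the bar is untouched. I'll start with a gentle approach to find contact.

```bash
python3 -m pendant '-0.004 0 0 0 0 0;-0.006 0 0 0 0 0;-0.008 0 0 0 0 0;-0.009 0 0 0 0 0;-0.01 0 0 0 0 0';python3 -m pendant '-0.001 0 0 0 0 0;-0.002 0 0 0 0 0;-0.003 0 0 0 0 0;-0.004 0 0 0 0 0'; python3 -m pendant '-0.001 0 0 0 0 0;-0.002 0 0 0 0 0;-0.003 0 0 0 0 0;-0.004 0 0 0 0 0'
```

```text
time: 4.4
position: [470.4, 134.8, 55.5]
tool_rot: [-3.142, 0.0, 1.858]
wrist_force: [-0.5, -0.3, -0.7]
width: 0.0
gripper_force: 0.0
time: 4.9
position: [471.6, 130.9, 55.5]
tool_rot: [-3.142, 0.0, 1.858]
wrist_force: [0.0, 0.1, 0.6]
width: -0.001
gripper_force: 0.0
time: 5.4
position: [472.7, 127.1, 55.5]
tool_rot: [3.142, 0.0, 1.858]
wrist_force: [-0.0, -0.4, 0.4]
width: 0.002
gripper_force: 0.0
```

```bash
python3 -m pendant '-0.001 0 0 0 0 0;-0.002 0 0 0 0 0;-0.003 0 0 0 0 0'; python3 -m pendant '-0.001 0 0 0 0 0;-0.002 0 0 0 0 0;-0.003 0 0 0 0 0;-0.004 0 0 0 0 0'; python3 -m pendant '-0.001 0 0 0 0 0;-0.002 0 0 0 0 0;-0.003 0 0 0 0 0;-0.004 0 0 0 0 0'
python3 - <<'E'
from h import *
im=manip.get_image("top");g=np.load("g.npz")
s=manip.read_state();print("board",(s["position"][:2]-g["o"])@np.c_[g["x"],g["y"]])
cv2.imwrite("pics/c3.png",cv2.resize(im[190:310,110:300],None,fx=4,fy=4,interpolation=2))
E
```

```text
time: 5.78
position: [473.6, 124.2, 55.5]
tool_rot: [3.142, 0.0, 1.858]
wrist_force: [-0.9, -0.6, -0.0]
width: -0.002
gripper_force: 0.0
time: 6.28
position: [474.7, 120.4, 55.5]
tool_rot: [3.142, 0.0, 1.858]
wrist_force: [0.2, 0.4, -0.6]
width: 0.001
gripper_force: 0.0
time: 6.78
position: [475.9, 116.6, 55.5]
tool_rot: [3.142, 0.0, 1.858]
wrist_force: [-0.1, -0.1, 0.1]
width: -0.005
gripper_force: 0.0
board [-55.25313057  66.5832654 ]
```

View pics/c3.png

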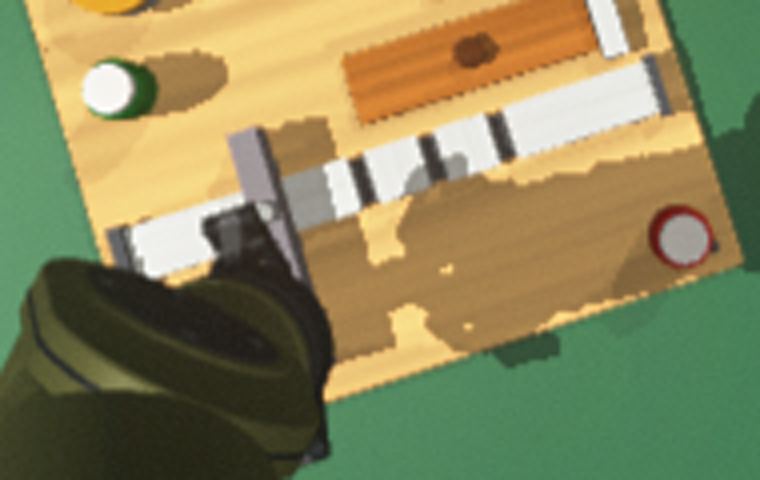

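The bar has not moved, although the TCP reads level with it. I'll check in the scene view where the fingertips are.

Run:
```python
from h import *
im=manip.get_image("scene");g=np.load("g.npz");s=manip.read_state()
p=s["position"];k=4;o=np.array([250,150])
big=cv2.resize(im[150:290,250:430],None,fx=k,fy=k,interpolation=2)
B=lambda q:np.r_[g["o"]+q[0]*g["x"]+q[1]*g["y"],q[2]]
for P,c in((p,(255,0,255)),(p-[0,0,19],(0,255,255)),(B((-55,75,41)),(0,0,255)),(B((0,150,24)),(255,255,0)),(B((0,-150,24)),(255,255,0)),(B((45,67,56)),(0,255,0)),(B((-90,67,56)),(0,255,0))):
    q=(proj("scene",P)[0]-o+.5)*k;cv2.circle(big,tuple(int(v) for v in q),3,c,-1)
cv2.imwrite("pics/c4.png",big)
```

```text
(no output)
```

View pics/c4.png

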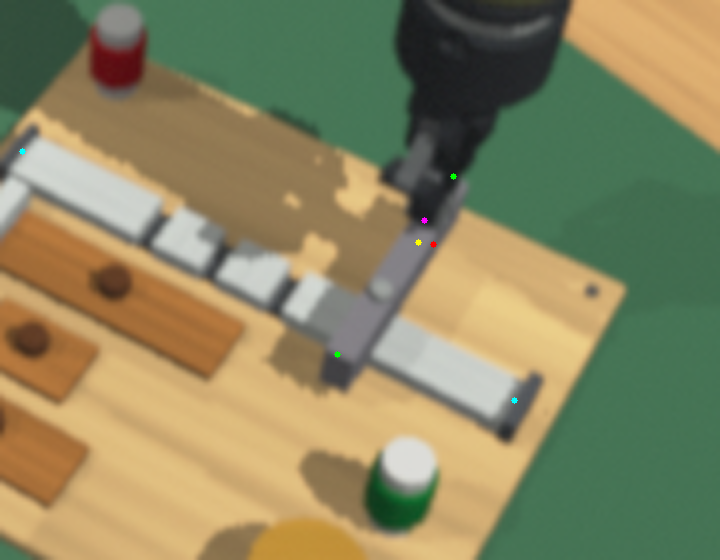

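The finger end appears at crop (425,222), about TCP height, and the bar's grey shows at the predicted tip point (418,243). So the tips seem to be passing over the bar rather than behind it. I'll lift, go back, and then find the true tip height.

```bash
python3 -m pendant '0 0 -0.01 0 0 0;0 0 -0.02 0 0 0;0.02 0 -0.02 0 0 0;0.04 0 -0.02 0 0 0;0.04 0 0.0 0 0 0;0.04 0 0 0 0 0;0.04 0 0 0 0 0'
python3 - <<'E'
from h import *
print(manip.tip_extent)
im=manip.get_image("scene");g=np.load("g.npz");s=manip.read_state()
p=s["position"];k=6;o=np.array([310,150])
big=cv2.resize(im[150:245,310:430],None,fx=k,fy=k,interpolation=2)
for P,c in((p,(255,0,255)),(p-[0,0,19],(0,255,255)),(np.r_[p[:2],12],(0,0,255))):
    q=(proj("scene",P)[0]-o+.5)*k;cv2.circle(big,tuple(int(v) for v in q),3,c,-1)
cv2.imwrite("pics/c5.png",big)
E
```

```text
time: 7.75
position: [464.8, 154.7, 56.1]
tool_rot: [3.141, 0.0, 1.858]
wrist_force: [0.6, 0.1, -0.1]
width: -0.0
gripper_force: 0.0
19.0
```

View pics/c5.png

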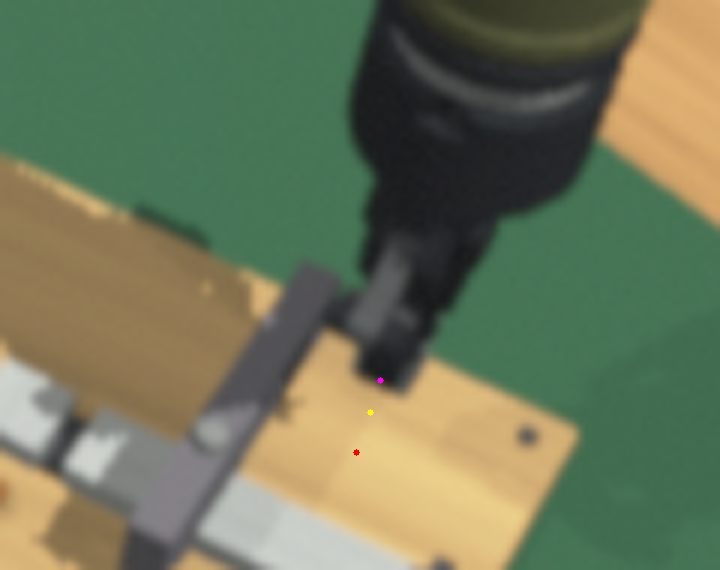

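The visible finger end is at crop (390,390), only a few mm below the TCP, so the shut tips are shorter than 19 mm. At TCP z = 36 the tips overlap the bar and stay clear of the board in either case. I'll lower 20 mm and approach again.

```bash
python3 -m pendant '0 0 0.006 0 0 0;0 0 0.012 0 0 0;0 0 0.017 0 0 0;0 0 0.02 0 0 0;0 0 0.02 0 0 0'; python3 -m pendant '-0.004 0 0 0 0 0;-0.008 0 0 0 0 0;-0.012 0 0 0 0 0;-0.014 0 0 0 0 0;-0.016 0 0 0 0 0'; python3 -m pendant '-0.001 0 0 0 0 0;-0.002 0 0 0 0 0;-0.003 0 0 0 0 0;-0.004 0 0 0 0 0'; python3 -m pendant '-0.001 0 0 0 0 0;-0.002 0 0 0 0 0;-0.003 0 0 0 0 0;-0.004 0 0 0 0 0'
```

```text
time: 8.43
position: [464.3, 155.0, 35.2]
tool_rot: [-3.141, 0.0, 1.858]
wrist_force: [0.0, -1.0, 0.3]
width: 0.002
gripper_force: 0.0
time: 9.05
position: [469.1, 139.5, 35.5]
tool_rot: [3.141, -0.0, 1.858]
wrist_force: [0.4, 0.2, 0.3]
width: 0.007
gripper_force: 0.0
time: 9.55
position: [470.2, 135.8, 35.5]
tool_rot: [-3.142, 0.0, 1.858]
wrist_force: [0.2, -0.1, 0.1]
width: 0.0
gripper_force: 0.0
time: 10.05
position: [471.1, 132.6, 35.5]
tool_rot: [3.141, -0.001, 1.859]
wrist_force: [-2.3, 3.7, -0.1]
width: -0.0
gripper_force: 2.0
```

Contact: the force is 4.4 N at TCP board y ≈ 84, which puts the bar's middle at about 66. I'll push 36 mm of the roughly 47 mm still to go.

```bash
python3 -m pendant '-0.002 0 0 0 0 0;-0.004 0 0 0 0 0;-0.006 0 0 0 0 0;-0.008 0 0 0 0 0;-0.01 0 0 0 0 0;-0.012 0 0 0 0 0;-0.014 0 0 0 0 0;-0.016 0 0 0 0 0;-0.018 0 0 0 0 0;-0.02 0 0 0 0 0;-0.022 0 0 0 0 0;-0.024 0 0 0 0 0;-0.026 0 0 0 0 0;-0.028 0 0 0 0 0;-0.03 0 0 0 0 0;-0.032 0 0 0 0 0;-0.034 0 0 0 0 0;-0.036 0 0 0 0 0;-0.036 0 0 0 0 0'
python3 - <<'E'
from h import *
im=manip.get_image("top");g=np.load("g.npz");s=manip.read_state()
print("board",(s["position"][:2]-g["o"])@np.c_[g["x"],g["y"]])
B=lambda q:np.r_[g["o"]+q[0]*g["x"]+q[1]*g["y"],q[2]]
k=5;o=np.array([150,180]);big=cv2.resize(im[180:295,150:300],None,fx=k,fy=k,interpolation=2)
for y,c in((10,(255,0,255)),(26,(0,0,255))):
  for x in(45,25,-80):
    q=(proj("top",B((x,y,56)))[0]-o+.5)*k;cv2.circle(big,tuple(int(v) for v in q),2,c,-1)
cv2.imwrite("pics/c6.png",big)
E
```

```text
time: 12.42
position: [481.9, 96.5, 35.5]
tool_rot: [-3.142, 0.001, 1.857]
wrist_force: [-0.1, 2.8, -0.5]
width: -0.002
gripper_force: 1.0
board [-55.20978364  45.89572454]
```

View pics/c6.png

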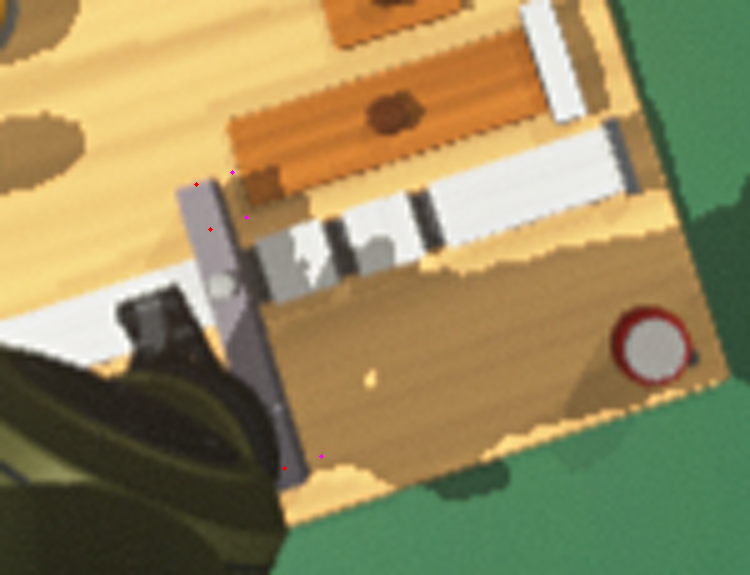

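The bar's inner edge is at crop (218,180) and the target line is at (232,172), so about 7 mm remain. I'll take 3 mm, then fine steps watching for the force dip.

```bash
python3 -m pendant '-0.001 0 0 0 0 0;-0.002 0 0 0 0 0;-0.003 0 0 0 0 0' | grep -E "pos|wrist"; for i in 1 2; do :; done; python3 -m pendant '-0.0005 0 0 0 0 0;-0.001 0 0 0 0 0' | grep -E "pos|wrist|grip"; python3 -m pendant '-0.0005 0 0 0 0 0;-0.001 0 0 0 0 0'| grep -E "pos|wrist|grip"
```

```text
position: [482.3, 94.8, 35.5]
wrist_force: [-0.8, 4.6, -0.6]
position: [482.7, 93.6, 35.5]
wrist_force: [-0.9, 4.3, -1.2]
gripper_force: 1.8
position: [483.0, 92.4, 35.5]
wrist_force: [0.9, 3.0, -0.9]
gripper_force: 1.6
```

```bash
python3 -m pendant '-0.0005 0 0 0 0 0;-0.001 0 0 0 0 0;-0.001 0 0 0 0 0' | grep -E "time|pos|wrist|grip"; python3 -m pendant '-0.0005 0 0 0 0 0;-0.001 0 0 0 0 0;-0.001 0 0 0 0 0' | grep -E "pos|wrist|grip"
```

```text
time: 13.72
position: [483.4, 91.1, 35.5]
wrist_force: [-0.1, 1.1, -0.1]
gripper_force: 0.8
position: [483.4, 90.2, 35.5]
wrist_force: [1.1, 0.7, 0.2]
gripper_force: 0.5
```

The force has dipped, so the pin is being drawn in. I'll continue in half millimetres until the force rises.

```bash
python3 -m pendant '-0.0005 0 0 0 0 0;-0.0005 0 0 0 0 0' | grep -E "time|pos|wrist|grip"; python3 -m pendant '-0.0005 0 0 0 0 0;-0.0005 0 0 0 0 0' | grep -E "pos|wrist|grip"
python3 - <<'E'
from h import *
im=manip.get_image("top");g=np.load("g.npz");s=manip.read_state()
print("board",(s["position"][:2]-g["o"])@np.c_[g["x"],g["y"]])
B=lambda q:np.r_[g["o"]+q[0]*g["x"]+q[1]*g["y"],q[2]]
k=6;o=np.array([170,190]);big=cv2.resize(im[190:290,170:290],None,fx=k,fy=k,interpolation=2)
for y,c in((10,(255,0,255)),(26,(0,0,255))):
  for x in(45,25,-80):
    q=(proj("top",B((x,y,56)))[0]-o+.5)*k;cv2.circle(big,tuple(int(v) for v in q),2,c,-1)
cv2.imwrite("pics/c7.png",big)
E
```

```text
time: 14.35
position: [483.5, 89.7, 35.4]
wrist_force: [1.0, 0.6, 0.4]
gripper_force: 0.3
position: [483.6, 89.2, 35.4]
wrist_force: [0.5, 0.8, -0.3]
gripper_force: 0.1
board [-55.59135206  38.41574518]
```

View pics/c7.png

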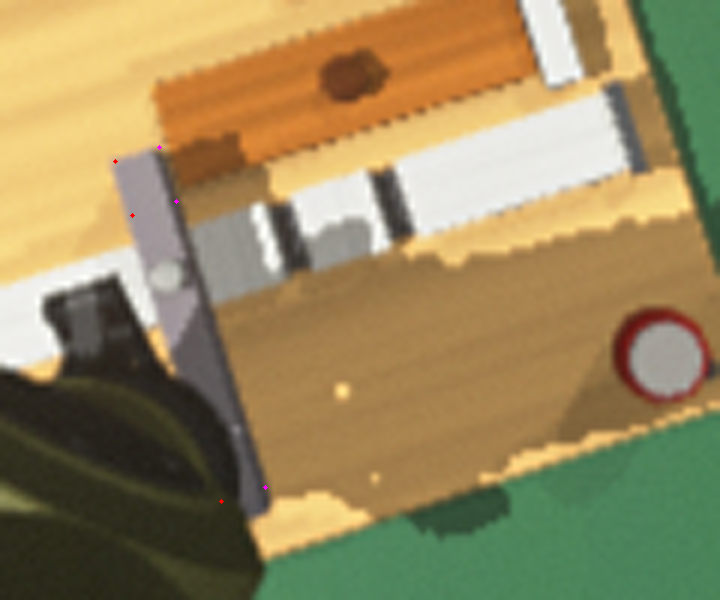

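The bar's inner edge now lies on the target marks at crop (159,147) and (176,201), and the contact force is near zero. I'll make small confirming nudges and stop when the force starts to rise.

```bash
python3 -m pendant '-0.0005 0 0 0 0 0;-0.0005 0 0 0 0 0;-0.0005 0 0 0 0 0' | grep -E "pos|wrist|grip"; python3 -m pendant '-0.0005 0 0 0 0 0;-0.0005 0 0 0 0 0;-0.0005 0 0 0 0 0' | grep -E "pos|wrist|grip"
```

```text
position: [483.9, 89.0, 35.5]
wrist_force: [0.1, -1.0, -0.2]
gripper_force: 0.0
position: [484.0, 88.7, 35.5]
wrist_force: [0.2, -0.7, 0.8]
gripper_force: 0.0
```

```bash
python3 -m pendant '-0.0005 0 0 0 0 0;-0.0005 0 0 0 0 0' | grep -E "pos|wrist|grip"; python3 -m pendant '-0.0005 0 0 0 0 0;-0.0005 0 0 0 0 0' | grep -E "pos|wrist|grip"
```

```text
position: [484.2, 88.4, 35.5]
wrist_force: [-0.8, 0.6, -0.2]
gripper_force: 0.1
position: [484.3, 88.0, 35.5]
wrist_force: [-1.3, 1.0, -0.2]
gripper_force: 0.4
```

```bash
python3 -m pendant '-0.0003 0 0 0 0 0;-0.0005 0 0 0 0 0;-0.0005 0 0 0 0 0' | grep -E "time|pos|wrist|grip"
```

```text
time: 16.27
position: [484.5, 87.4, 35.5]
wrist_force: [-0.3, 0.7, -0.8]
gripper_force: 0.6
```

Force is rising gently after the loss of contact, which fits a seated stop. I'll back off and verify in both views.

```bash
python3 -m pendant '0.01 0 0 0 0 0;0.03 0 0 0 0 0;0.045 0 0 0 0 0;0.045 0 -0.05 0 0 0;0.045 0 -0.1 0 0 0;0.045 -0.05 -0.12 0 0 0;0.045 -0.1 -0.12 0 0 0;0.045 -0.1 -0.12 0 0 0' | grep -E "time|pos|wrist"
python3 - <<'E'
from h import *
g=np.load("g.npz");B=lambda q:np.r_[g["o"]+q[0]*g["x"]+q[1]*g["y"],q[2]]
out=[]
for n,o,w,h in(("top",np.array([180,190]),70,100),("scene",np.array([265,190]),95,100)):
    im=manip.get_image(n);cv2.imwrite(f"pics/end_{n}.png",im);k=5 if n=="scene" else 4.5
    k=5
    big=cv2.resize(im[o[1]:o[1]+h,o[0]:o[0]+w],None,fx=k,fy=k,interpolation=2)
    for y,c in((10,(255,0,255)),(26,(0,0,255))):
      for x in(45,25,-80):
        q=(proj(n,B((x,y,56)))[0]-o+.5)*k;cv2.circle(big,tuple(int(v) for v in q),2,c,-1)
    out.append(big[:500])
cv2.imwrite("pics/c8.png",np.hstack(out)[:, :800])
# edge profile across bar (template side, lit half) in board y, before/after
for n in("pics/top0.png","pics/end_top.png"):
    gr=cv2.cvtColor(cv2.imread(n),cv2.COLOR_BGR2HSV)[:,:,1].astype(np.float32);ys=np.arange(-20,100,.5);P=0
    for x in range(20,40,2):
        p=proj("top",[B((x,y,56)) for y in ys]).astype(np.float32);P=P+cv2.remap(gr,p[None,:,0],p[None,:,1],1)[0]
    low=ys[P/10<60];print(n,low.min() if len(low) else None,low.max() if len(low) else None)
E
```

```text
time: 17.27
position: [371.0, 99.8, 155.8]
wrist_force: [0.3, -0.1, -0.6]
pics/top0.png 57.5 75.5
pics/end_top.png 8.5 25.5
```

View pics/c8.png

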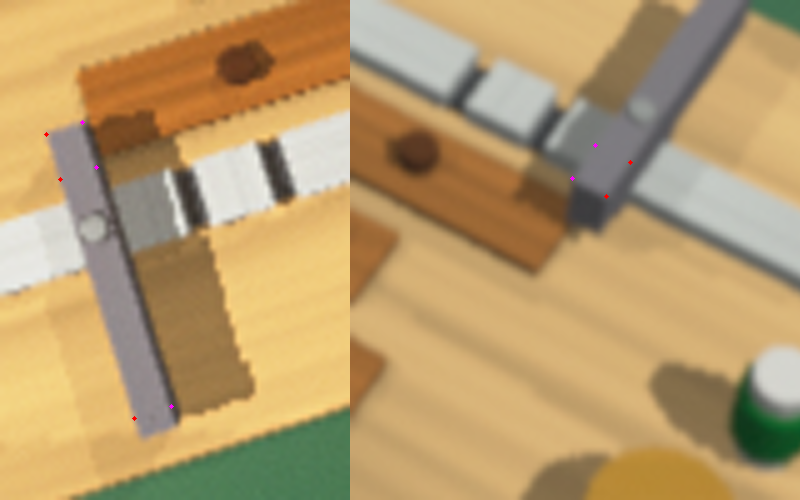

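In the top crop the bar edge sits on the magenta marks at (82,123), and nothing else has moved. One numeric check of the bar and pin against the visible slots will confirm seating.

Run:
```python
from h import *
g=np.load("g.npz");B=lambda q:np.r_[g["o"]+q[0]*g["x"]+q[1]*g["y"],q[2]]
def prof(f,n,xs,z,ys,ch):
    im=cv2.imread(f);im=(cv2.cvtColor(im,cv2.COLOR_BGR2HSV)[:,:,1] if ch=="s" else cv2.cvtColor(im,6)).astype(np.float32)
    P=[cv2.remap(im,*[proj(n,[B((x,y,z)) for y in ys]).astype(np.float32)[None,:,i] for i in(0,1)],1)[0] for x in xs]
    return np.mean(P,0)
for f,n in(("pics/top0.png","top"),("pics/scene0.png","scene"),("pics/end_top.png","top"),("pics/end_scene.png","scene")):
    r=[]
    for y0 in(18,-22,-62):
        ys=np.arange(y0-11,y0+11,.25);p=prof(f,n,range(-10,11,2),24,ys,"g");w=np.clip(np.percentile(p,75)*.8-p,0,None);r.append(round(float((w*ys).sum()/w.sum()),2))
    print(f,"slots",r)
for f in("pics/top0.png","pics/end_top.png"):
    ys=np.arange(-10,95,.25);p=prof(f,"top",range(25,41,2),56,ys,"s");w=np.clip(70-p,0,None);print(f,"bar",(w*ys).sum()/w.sum())
# pin head: bright blob near bar middle, both views -> triangulated height
for a,b,yy in(("pics/top0.png","pics/scene0.png",67),("pics/end_top.png","pics/end_scene.png",18)):
    px={}
    for n,f in(("top",a),("scene",b)):
        im=cv2.cvtColor(cv2.imread(f),6).astype(np.float32);c=proj(n,B((0,yy,62)))[0]
        x0,y0=(c-8).round().astype(int);q=cv2.resize(im[y0:y0+17,x0:x0+17],None,fx=4,fy=4,interpolation=2)
        px[n]=(x0,y0);cv2.imwrite(f"pics/pin_{n}_{yy}.png",cv2.resize(q,None,fx=4.5,fy=4.5,interpolation=0))
v=np.vstack([np.hstack([cv2.imread(f"pics/pin_{n}_{y}.png") for y in(67,18)]) for n in("top","scene")])
cv2.imwrite("pics/pins.png",v[:600,:800]);print(v.shape,manip.read_state()["time"])
```

```text
pics/top0.png slots [18.42, -21.51, -61.39]
pics/scene0.png slots [18.89, -21.05, -60.9]
pics/end_top.png slots [12.53, -21.32, -61.39]
pics/end_scene.png slots [21.48, -20.78, -60.89]
pics/top0.png bar 66.91818126902238
pics/end_top.png bar 17.01212884043084
(612, 612, 3) 17.375[ WARN:0@7.716] global loadsave.cpp:1063 imwrite_ Unsupported depth image for selected encoder is fallbacked to CV_8U.
```

View pics/pins.png

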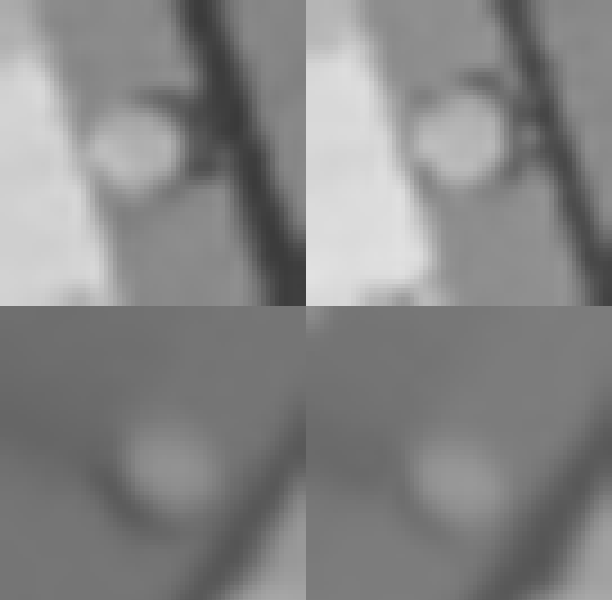

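The pin has dropped: its shadow and rim are clearly smaller in the right-hand crops than in the left-hand ones. The bar sits over the 140 mm slot within about 1 mm, and the robot is clear. I'm handing in.

```bash
python3 -c "
from workcell import manip
print(manip.hand_in())"
```

```text
the job is handed in; nothing more can be done
None
```

I pushed the stop into the notch for the 140 mm template at the fence and handed the job in at about 17.4 s. The pin looked dropped, the bar sat within about 1 mm of that notch, and the arm was clear. The hand-in gave no verdict.

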